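Close the sample box in the fume hood and hold its cover down

ROBOT

A 6-joint arm with a two-finger parallel gripper is mounted at the origin on the work surface. World frame = base frame: x ahead of the robot, y to its left, z up, the work surface at z = 0. Lengths are in m, angles in degrees, forces in N, time in s.
With the tool pointing down it reaches from about 0.375 to 0.9 m from the base axis. Payload 3.1 kg.
Tool frame: the origin (TCP) lies at the very end of the fingers, on their centre line; the grasp point (between the pads) lies 19 mm behind it (bot.hold_point_z is the z of the grasp point in the tool frame, in m); z points along the fingers, y is the line along which they close (so a half turn about z gives the same grasp; the last joint's range is limited). The gripper opens to 87 mm and grips with 3 to 60 N. Pads are 19 mm wide; open, the fingers measure 117 mm over their backs; the gripper's body (75 mm by 190 mm) begins 51 mm behind the grasp point.
Start: joints at [57.84, 30.224, 82.088, -0, 67.689, -10.227], TCP at [0.233, 0.58, 0.223] pointing down, gripper open.
Joint ranges: [-176.69, 176.69], [-43.24, 126.21], [12.49, 139.97], [-82, 262], [0, 151.66], [-163.58, 163.58]. Speed limits (degrees/s): [159.86, 159.86, 180, 180, 180, 180].

INTERFACE

Orientations are given as a 3x3 rotation matrix whose columns are the frame's x, y, z axes.
In Python, from rig import bot, capture, camera_model gives the robot as it stands.
- The arm moves only by the tool apply_moves, never from a script. Its argument "plan" is text: rows parted by semicolons, each of 6 numbers parted by spaces: the shift along the tool's x, y, z in units of 0.05 m (1.0 is 0.05 m), then the turn, a rotation vector about the tool's x, y, z in units of 360 degrees (1.0 is 360 degrees). In form: dx dy dz ax ay az; .... A call has 1 to 10 rows; each row shifts and turns the commanded pose from where the row before left it, along the tool's axes as they then stand; what a row does not reach is not made up. A row lasts 1/12 s, in which the tool goes at most 41.7 mm and 7.16 degrees, less where a joint would pass 70% of its speed; a pose out of reach is approached as far as the arm can. A call with a number of a shift or a turn outside -1 to 1 is refused whole. A call with a gripper value outside its range is refused whole. "gripper" is the gripper command: -1 is shut, 1 is fully open, values between are in proportion, set as the call begins (left out, the last holds). The fingers move at their own pace and stop on an object; the grip force is fixed at half the most. Time passes only in rows, so rows that do not move let the fingers close. It gives the time, the measured TCP pose, the force, the opening and the grip force at its end, in the units of the state.
- bot.read_state(): the state, without advancing time (a new reading comes with each control period).
- capture(name): name is "scene" or "top" or "wrist"; returns the picture (400x640x3 uint8, red, green, blue); there is no depth.
- camera_model(name): a dict with "vertical_fov" (degrees; the focal length in pixels is half the picture's height over the tangent of half this angle, whatever the lens; pixels are square), "cx", "cy" (the principal point, pixels), "dist" ([k1, k2, p1, p2, k3] as OpenCV has them; the pictures are not rectified), "position" and "rotation" of the camera in the world; the wrist camera has in their place "hand_eye" (4x4, takes a point from camera to tool coordinates, whose origin is the TCP and whose axes are the flange's). Camera axes: x right, y down, z forward; pixel columns grow to the right and rows downward; lengths in m; the calibration is good to about 2 mm. A picture is of the moment at which its call begins: read the wrist's pose just before it. camera_model takes no time and is no camera call.
- bot.hand_in(): hands the job in; it is judged then, once.
The state is a dict: "time_s": time; "joint_positions": joint angles; "qvel": joint speeds; "tau": joint torques, N m; "position": TCP position; "tcp_rot": TCP orientation; "force": force on the tool from outside, world axes, zero at the start; "moment": the same for the moment, N m; "opening": opening from 0.0 (shut) to 1.0 (fully open); "grasp_force": force on a finger pad.
Only numpy, scipy, OpenCV 4.12 (cv2) and the standard library are available. Lean on these libraries where they do the work, as an engineer would, in place of code of your own. Each camera call takes 0.05 s, during which the arm holds its last target. There are 200 camera calls.

TASK

The white sample box is loaded: take the loose metal cover by its knob and set it over the box with the knob still crosswise to the slot in the box, so that it stands on its tongue. Then turn the knob until the tongue lines up with the slot and the cover drops onto the springy seal. Push the cover down until it is fully home on the rim and finish while still holding it pressed there with the gripper (it rises if let go; a colleague will fit the clips), leaving the beaker, jar and bottle alone.

Things in the scene. Friction and masses are not known exactly. Their poses are not given: they have to be found in the camera images.
- box: White open-topped sample box, fixed on the bench, 174 (its x) x 124 (its y) x 70 mm high, walls 6 mm. Origin: centre of its underside, on the bench. A metal pillar (72 x 36 mm) in its middle, top level with the rim, has a slot open at the top: 54 mm long along the box's x, 16 mm wide, 20 mm deep. Small crucibles stand inside.
- slot (a point): Centre of the slot's mouth, level with the box's rim, 70 mm above the bench; x runs along the slot and the box's long side. Height of cover_mid above this point: +3 mm with the tongue standing crosswise on the pillar, -3 mm with the tongue in the slot and the cover resting on the seal, -9 mm pressed fully home on the rim.
- cover_mid (a point): Centre of the loose aluminium cover, 13 mm above its lower edge and 13 mm below its flat top. A shallow cap 187 (its x) x 137 (its y) x 26 mm, top 4 mm thick; its skirt, 22 mm deep, fits round the box with 3.5 mm to spare each side, either way round (half a turn). Mass with knob 0.23 to 0.4 kg, centred under the knob.
- knob_grip (a point): On the axis of the cover's knob, mid-height of its black grip bar, 37 mm above cover_mid, 24 mm above the cover's flat top. Bar 60 mm long (this point's x), 14 mm thick (its y), 36 mm high (from 6 to 42 mm above the flat top), on a 16 mm stem at the cover's centre.
- knob (a joint): Turn of the knob relative to the cover, rad, positive counter-clockwise from above, stops at -0.4 and 1.7. At 0 bar and tongue lie along the cover's long side (the slot's direction once the cover is on). Starts at 0.75 to 1.4. It stays where left (friction 0.05 N m): the cover, gripped by the knob, turns along until something stops the cover.
- seal (a joint): How far the black sprung seal ring inside the box's rim is pressed down, m. At 0 its top is 6 mm above the rim; at 0.006 level with the rim. It pushes up with 5 N at 0 and 11 N at 0.006, so it carries the cover unpressed; holding the cover home takes 7 to 9 N from the robot.
- beaker: Glass beaker, 68 mm across, 90 mm high, a bystander; origin at the centre of its underside.
- jar: White plastic jar, 72 mm across, 75 mm high, a bystander; origin at the centre of its underside.
- bottle: Clear bottle with a blue cap, 64 mm across, 160 mm high, a bystander; origin at the centre of its underside.
- tongue (a point): Centre of the lower face of the knob's tongue, under the cover on the knob's axis, 3 mm below cover_mid and 10 mm above the skirt's lower edge. The tongue turns with the knob, parallel to the bar: 44 mm long (this point's x), 8 mm wide.

How it is judged:
By the outcome, as a careful person would: the job done as asked, in the order asked, and still so for the second after the job is handed in, while the arm keeps its last pose, push and grip.
It also fails if it takes over 53 s, if anything falls off the work surface, if the arm or the gripper's body presses on something with over 40 N, if the wrist force passes 120 N, or if a joint passes its speed limit or range.

## Working session

There is one attempt and no reset: what is moved stays moved. The work goes in short steps, Python scripts to look and compute and a tool call to move; the robot and the scene stay as the last step left them, time stands still between calls to the robot, and variables do not carry over. Pictures are saved under pics/ and viewed, at most 10 in all, crops included, and the job is handed in when it is done.

Besides the shell and the picture viewer there is one more tool, called after "Call:" by a JSON object that holds its "name" and its "arguments". apply_moves: Moves the arm, as the interface text tells. Its arguments: {"type":"object","properties":{"plan":{"type":"string"},"gripper":{"type":"number"}},"required":["plan"]}

```bash
mkdir -p pics
python3 - <<'E'
from rig import bot,capture,camera_model
import cv2
for n in ("scene","top"):
    cv2.imwrite(f"pics/{n}0.png",capture(n)[:,:,::-1]); 
for n in ("scene","top","wrist"): print(n,camera_model(n))
s=bot.read_state(); print(s['time_s'],s['position'],s['tcp_rot'],s['force'],s['opening'],bot.hold_point_z)
E
```

```text
scene {'vertical_fov': 57.817333270013066, 'cx': 317.6531340527045, 'cy': 193.7719789014378, 'dist': array([0.02158981, 0.        , 0.        , 0.        , 0.        ]), 'position': array([1.44171604, 0.2783146 , 0.65499028]), 'rotation': array([[-0.18832768,  0.56070619, -0.80631337],
       [ 0.98197329,  0.09399653, -0.16399122],
       [-0.01616023, -0.82266228, -0.56830065]])}
top {'vertical_fov': 48.37058004076277, 'cx': 316.2060479968068, 'cy': 201.52450405211104, 'dist': array([-0.1091094,  0.       ,  0.       ,  0.       ,  0.       ]), 'position': array([0.40020913, 0.13202347, 1.12292103]), 'rotation': array([[ 0.01846997, -0.98234181,  0.18618115],
       [-0.99952833, -0.02271098, -0.02067173],
       [ 0.02453506, -0.18571153, -0.98229795]])}
wrist {'vertical_fov': 71.80875314916116, 'cx': 319.93672110704773, 'cy': 199.70899490937185, 'dist': array([-0.04867676,  0.        ,  0.        ,  0.        ,  0.        ]), 'hand_eye': array([[ 3.05992235e-05, -9.60590958e-01, -2.77965846e-01,
         7.59476433e-02],
       [ 9.99999487e-01,  3.10713948e-04, -9.63678830e-04,
         1.98481259e-04],
       [ 1.01206904e-03, -2.77965674e-01,  9.60590475e-01,
        -1.61138770e-01],
       [ 0.00000000e+00,  0.00000000e+00,  0.00000000e+00,
         1.00000000e+00]])}
0.1 [0.23308294 0.57918567 0.22166738] [[-9.27618230e-01  3.73528245e-01 -1.03416123e-03]
 [ 3.73529535e-01  9.27616739e-01 -1.69497222e-03]
 [ 3.26185267e-04 -1.95857689e-03 -9.99998029e-01]] [-0.80008506 -0.90383106 -0.00546409] 1.000542468939577 -0.0187
```

View pics/scene0.png

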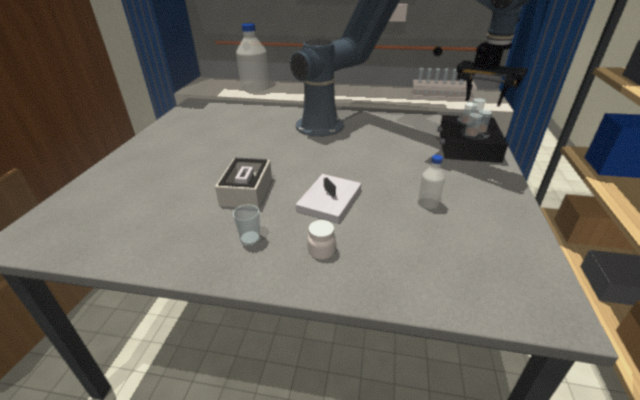

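View pics/top0.png

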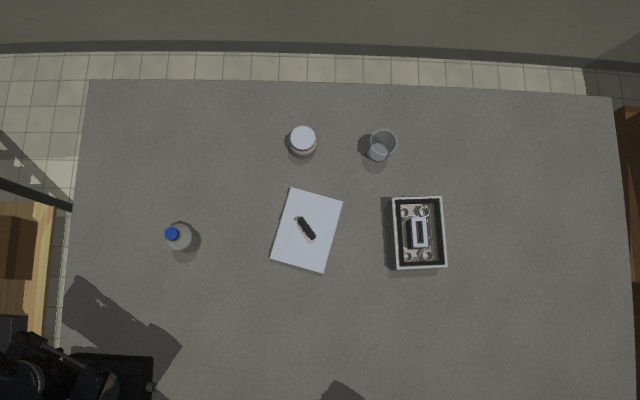

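```bash
cat > h.py <<'E'
import numpy as np, cv2
from rig import bot,capture,camera_model
def KD(m):
    f=200/np.tan(np.radians(m['vertical_fov'])/2)
    return np.array([[f,0,m['cx']],[0,f,m['cy']],[0,0,1.]]),np.array(m['dist'],float)
def pose(n,s=None):
    m=camera_model(n)
    if n!='wrist': return m,np.array(m['rotation']),np.array(m['position'])
    s=s or bot.read_state(); H=np.array(m['hand_eye']); R=np.array(s['tcp_rot'])
    return m,R@H[:3,:3],R@H[:3,3]+np.array(s['position'])
def back(n,px,z,s=None):
    m,R,p=pose(n,s); K,D=KD(m)
    u=cv2.undistortPoints(np.array(px,float).reshape(-1,1,2),K,D).reshape(-1,2)
    d=np.c_[u,np.ones(len(u))]@R.T
    return p+d*((z-p[2])/d[:,2])[:,None]
def ang(v): return np.degrees(np.arctan2(v[1],v[0]))
def rect(w):  # corners in order -> centre, direction of long side
    w=np.array(w)[:,:2]; e=[w[1]-w[0]+w[2]-w[3],w[2]-w[1]+w[3]-w[0]]
    e.sort(key=np.linalg.norm); return w.mean(0),ang(e[1])%180,[np.linalg.norm(x)/2 for x in e]
E
python3 - <<'E'
from h import *
g=cv2.imread('pics/top0.png')
print('cover',rect(back('top',[(291,187),(343,201),(324,273),(270,258)],.026)))
b=back('top',[(297,218),(315,239)],.068); print('bar',b.mean(0),ang(b[1]-b[0])%180,np.linalg.norm(b[1]-b[0]))
print('box',rect(back('top',[(391,198),(441,196),(447,267),(396,270)],.07)))
for n,p,z in(('jar',(303,135),.075),('beaker',(383,142),.09),('bottle',(171,234),.16)): print(n,back('top',[p],z))
s=bot.read_state();R=np.array(s['tcp_rot']);print('toolx',ang(R[:,0]))
E
```

```text
cover (array([0.5376554 , 0.13024055]), np.float64(165.72950836676958), [np.float64(0.1363542924381807), np.float64(0.1853222029683239)])
bar [0.53423974 0.1330303  0.068     ] 41.672587945405894 0.06622518440552613
box (array([ 0.53018507, -0.13861671]), np.float64(3.2508788428402795), [np.float64(0.12412640264500575), np.float64(0.17322112083240773)])
jar [[0.76525611 0.14567737 0.075     ]]
beaker [[ 0.74772798 -0.05016521  0.09      ]]
bottle [[0.50333638 0.42708765 0.16      ]]
toolx 158.06654054840897
```

Call:
{"name": "apply_moves", "arguments": {"plan": "-0.64 -0.43 0 0 0 0;-0.64 -0.43 0 0 0 0;-0.64 -0.43 0 0 0 0;-0.64 -0.43 0 0 0 0;-0.64 -0.43 0 0 0 0;-0.64 -0.43 0 0 0 0;-0.64 -0.43 0 0 0 0;-0.64 -0.43 0 0 0 0;-0.64 -0.43 0 0 0 0;-0.64 -0.43 0 0 0 0", "gripper": 1}}

```text
time_s: 0.93
position: [0.4504, 0.259, 0.2223]
tcp_rot: [[-0.928, 0.373, -0.001], [0.373, 0.928, -0.0], [0.001, -0.0, -1.0]]
force: [0.2, 0.3, -0.1]
opening: 0.999
grasp_force: 0.0
```

Call:
{"name": "apply_moves", "arguments": {"plan": "-0.64 -0.43 0 0 0 0;-0.64 -0.43 0 0 0 0;-0.64 -0.43 0 0 0 0;-0.64 -0.43 0 0 0 0;0 0 0 0 0 0.019;0 0 0 0 0 0.019;0 0 0 0 0 0.019;0 0 0 0 0 0.019;0 0 0 0 0 0.019;0 0 0 0 0 0.019"}}

```text
time_s: 1.77
position: [0.5362, 0.1331, 0.2221]
tcp_rot: [[-0.449, 0.894, -0.001], [0.894, 0.449, -0.0], [0.0, -0.001, -1.0]]
force: [0.4, -0.8, 0.2]
opening: 0.999
grasp_force: 0.0
```

Call:
{"name": "apply_moves", "arguments": {"plan": "0 0 0 0 0 0.019;0 0 0 0 0 0.019;0 0 0 0 0 0.019;0 0 0 0 0 0.019;0 0 0 0 0 0.019;0 0 0 0 0 0.019;0 0 0 0 0 0.019;0 0 0 0 0 0.019;0 0 0 0 0 0.019;0 0 0 0 0 0.019"}}

```text
time_s: 2.6
position: [0.5361, 0.1332, 0.2221]
tcp_rot: [[0.665, 0.747, -0.001], [0.747, -0.665, -0.0], [-0.001, -0.001, -1.0]]
force: [0.5, -0.2, -0.5]
opening: 0.997
grasp_force: 0.0
```

Call:
{"name": "apply_moves", "arguments": {"plan": "0 0 0 0 0 0.019;0 0 0 0 0 0;0 0 0 0 0 0"}}

```text
time_s: 2.85
position: [0.5362, 0.1332, 0.2222]
tcp_rot: [[0.744, 0.669, -0.001], [0.669, -0.744, -0.0], [-0.001, -0.001, -1.0]]
force: [-0.1, -0.1, 0.0]
opening: 0.999
grasp_force: 0.0
```

Run:
```python
from h import *
s=bot.read_state();I=capture('wrist');cv2.imwrite('pics/w1.png',I[:,:,::-1])
print(s['time_s'],s['position'],ang(np.array(s['tcp_rot'])[:,0]),s['joint_positions'])
```

```text
2.85 [0.53624928 0.13318041 0.22221624] 41.96455151327785 [ 2.35949178e+00  2.46849585e+01  9.25656423e+01 -2.00069653e-03
  6.27999801e+01  5.03958664e+01]
```

View pics/w1.png

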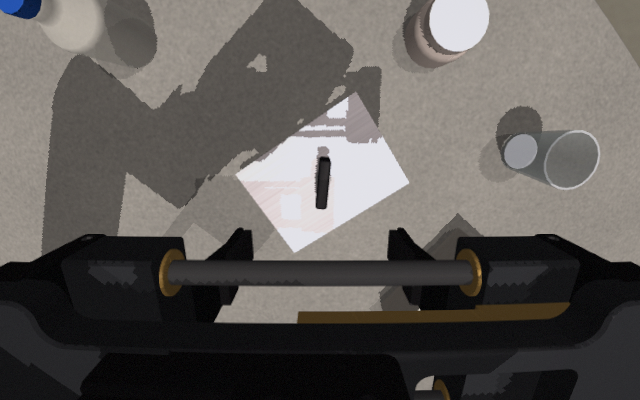

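Run:
```python
from h import *
g=cv2.imread('pics/w1.png')
c=cv2.resize(g[85:260,225:420],None,fx=3.4,fy=3.4,interpolation=cv2.INTER_CUBIC);cv2.imwrite('pics/w1c.png',c)
k=cv2.cvtColor(g,cv2.COLOR_BGR2GRAY)[140:220,300:345]
n,l,st,_=cv2.connectedComponentsWithStats((k<70).astype(np.uint8));i=1+st[1:,4].argmax()
ys,xs=np.where(l==i);r=cv2.minAreaRect(np.c_[xs+300,ys+140].astype(np.float32));bp=cv2.boxPoints(r)
print(r,bp)
print(rect(back('wrist',bp,.068)),rect(back('wrist',bp,.05)))
print('cover',rect(back('wrist',[(355,92),(409,184),(295,252),(236,175)],.026)))
```

```text
((322.1844787597656, 182.4713134765625), (12.041254043579102, 51.605377197265625), 5.19442892074585) [[313.8525  207.62296]
 [318.52463 156.22952]
 [330.51645 157.31967]
 [325.84433 208.7131 ]]
(array([0.54199188, 0.13447706]), np.float64(37.00124725071967), [np.float64(0.014084960862785927), np.float64(0.06171458929328571)]) (array([0.53906035, 0.13163891]), np.float64(37.00124725071964), [np.float64(0.014888832635200515), np.float64(0.06523682955808549)])
cover (array([0.54004906, 0.13110168]), np.float64(165.27895853897604), [np.float64(0.1362085575242309), np.float64(0.18418157944844676)])
```

View pics/w1c.png

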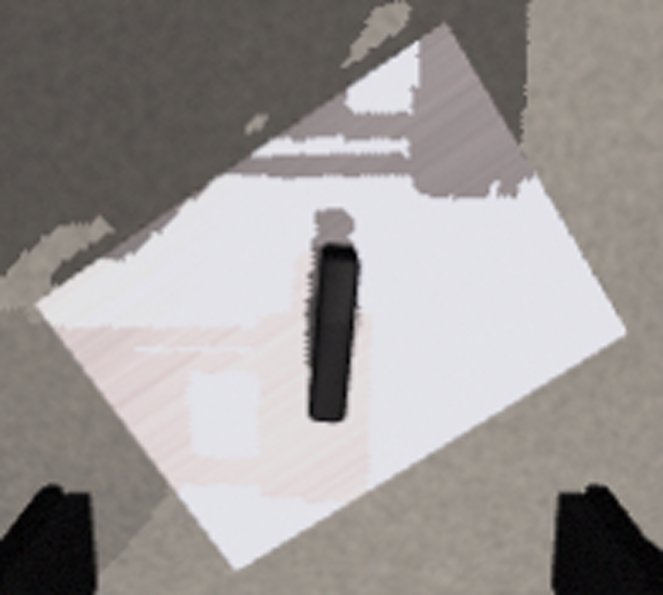

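Call:
{"name": "apply_moves", "arguments": {"plan": "0.04 0.07 0 0 0 0.011;0 0 0.5 0 0 0;0 0 0.5 0 0 0;0 0 0.5 0 0 0;0 0 0.5 0 0 0;0 0 0.5 0 0 0;0 0 0.5 0 0 0;0 0 0.4 0 0 0;0 0 0.3 0 0 0;0 0 0 0 0 0"}}

```text
time_s: 3.73
position: [0.538, 0.1317, 0.0345]
tcp_rot: [[0.789, 0.615, -0.007], [0.615, -0.789, -0.0], [-0.005, -0.004, -1.0]]
force: [-0.5, -0.8, -0.4]
opening: 1.004
grasp_force: 0.0
```

Call:
{"name": "apply_moves", "arguments": {"plan": "0 0 0.04 0 0 0;0 0 0 0 0 0;0 0 0 0 0 0;0 0 0 0 0 0;0 0 0 0 0 0;0 0 0 0 0 0;0 0 0 0 0 0;0 0 0 0 0 0;0 0 0 0 0 0;0 0 0 0 0 0", "gripper": -1}}

```text
time_s: 4.57
position: [0.5404, 0.132, 0.0356]
tcp_rot: [[0.79, 0.613, 0.0], [0.613, -0.79, 0.0], [0.0, 0.0, -1.0]]
force: [0.1, 0.4, 0.1]
opening: 0.327
grasp_force: 0.0
```

Call:
{"name": "apply_moves", "arguments": {"plan": "0 0 0 0 0 0;0 0 0 0 0 0;0 0 0 0 0 0;0 0 0 0 0 0;0 0 0 0 0 0;0 0 0 0 0 0"}}

```text
time_s: 5.07
position: [0.5403, 0.132, 0.0355]
tcp_rot: [[0.79, 0.613, -0.0], [0.613, -0.79, 0.0], [-0.0, -0.0, -1.0]]
force: [0.5, 0.1, -0.9]
opening: 0.156
grasp_force: 30.0
```

Call:
{"name": "apply_moves", "arguments": {"plan": "0 0 -0.1 0 0 0;0 0 -0.3 0 0 0;0 0 -0.4 0 0 0;0 0 -0.4 0 0 0;0 0 -0.4 0 0 0;0 0 -0.4 0 0 0;0 0 -0.4 0 0 0;0 0 -0.4 0 0 0;0 0 -0.2 0 0 0;0 0 0 0 0 0"}}

```text
time_s: 5.9
position: [0.5417, 0.132, 0.1878]
tcp_rot: [[0.79, 0.613, 0.005], [0.613, -0.79, 0.0], [0.004, 0.003, -1.0]]
force: [0.1, 0.1, -3.8]
opening: 0.159
grasp_force: 30.0
```

Run:
```python
from h import *
s=bot.read_state();print(s['time_s'],s['position'],ang(np.array(s['tcp_rot'])[:,0]),s['opening'],s['grasp_force'],s['force'],s['joint_positions'])
I=capture('wrist');J=capture('top')
cv2.imwrite('pics/w2.png',np.hstack([cv2.resize(I[:,:,::-1],(480,300)),J[150:300,220:460,::-1].repeat(2,0).repeat(2,1)[:, :320]]))
cv2.imwrite('pics/w2f.png',I[:,:,::-1]);cv2.imwrite('pics/t2f.png',J[:,:,::-1])
```

```text
5.9 [0.54173425 0.13201521 0.18775553] 37.833788144513306 0.15881821474806734 29.99916593078524 [ 0.14060961  0.08243029 -3.83050518] [ 2.21401910e+00  2.74814417e+01  9.41623171e+01 -2.60397154e-03
  5.80773097e+01  5.43819256e+01]
```

View pics/w2.png

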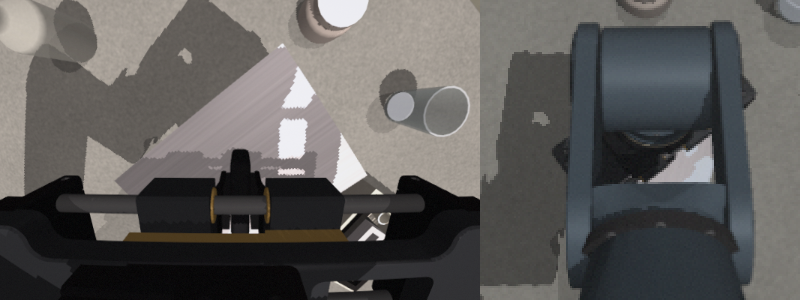

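```bash
cat >> h.py <<'E'
def edge(img,a,b,h=6,sign=None,n=60):
    """refine the line a-b: strongest gradient along normals, robust fit; returns points on the fitted line"""
    k=cv2.GaussianBlur(cv2.cvtColor(img,cv2.COLOR_BGR2GRAY).astype(np.float32),(0,0),1)
    a,b=np.array(a,float),np.array(b,float);d=(b-a)/np.linalg.norm(b-a);nn=np.array([-d[1],d[0]])
    t=np.linspace(.08,.92,n)[:,None];o=np.arange(-h,h+.01,.25)
    P=(a+t*(b-a))[:,None]+o[None,:,None]*nn
    v=cv2.remap(k,P[...,0].astype(np.float32),P[...,1].astype(np.float32),cv2.INTER_LINEAR)
    g=np.gradient(v,axis=1);g=np.abs(g) if sign is None else g*sign
    j=g.argmax(1);q=P[np.arange(n),j].astype(np.float32)
    vx,vy,x,y=cv2.fitLine(q,cv2.DIST_HUBER,0,.01,.01).ravel();u=np.array([vx,vy]);c=np.array([x,y])
    r=np.median(np.abs((q-c)@np.array([-vy,vx])))
    return c,u,r
def quad(img,c,**k):
    L=[edge(img,c[i],c[(i+1)%4],**k) for i in range(4)];out=[]
    for i in range(4):
        (p,u,_),(q,w,_)=L[i-1],L[i]
        s=np.linalg.solve(np.c_[u,-w],q-p)[0];out.append(p+s*u)
    return np.array(out),[round(float(l[2]),2) for l in L]
E
python3 - <<'E'
from h import *
t=cv2.imread('pics/top0.png')
for c,z in(([(391,198),(441,196),(447,267),(396,270)],.07),([(291,187),(343,201),(324,273),(270,258)],.026)):
    q,r=quad(t,c,h=3);print(q.round(1).tolist(),r,rect(back('top',q,z)))
w=cv2.imread('pics/w2f.png')
R=np.array([[.79,.613,0],[.613,-.79,0],[0,0,-1.]]);s=bot.read_state()
for a,b in (((157,243),(377,59)),((377,59),(465,235))):
    c,u,r=edge(w,a,b,h=6);P=back('wrist',[c-60*u,c+60*u],s['position'][2]-.0096,s)
    print(c,u,r,'edge yaw',ang(P[1]-P[0])%180)
E
```

```text
[[390.8999938964844, 199.5], [438.70001220703125, 197.89999389648438], [444.5, 264.20001220703125], [396.8999938964844, 267.0]] [0.23, 0.22, 0.03, 0.48] (array([ 0.53146639, -0.13610521]), np.float64(3.9432705223768494), [np.float64(0.11722511946784565), np.float64(0.1620471996819565)])
[[290.5, 186.39999389648438], [342.79998779296875, 201.0], [323.0, 273.20001220703125], [269.1000061035156, 258.29998779296875]] [0.18, 0.17, 0.21, 0.24] (array([0.53772175, 0.13186121]), np.float64(165.40377027836118), [np.float64(0.13680577412069125), np.float64(0.18697347684539467)])
[244.00275 164.23727] [ 0.7743283 -0.6327841] 0.31357956 edge yaw 165.28148963984205
[420.2523  138.31088] [0.41404232 0.91025764] 2.0199106 edge yaw 67.30177710902483
```

Call:
{"name": "apply_moves", "arguments": {"plan": "-0.3 0.24 -0.2 0 0 0;-0.58 0.46 -0.3 0 0 0;-0.58 0.46 -0.1 0 0 0;-0.58 0.46 0 0 0 0;-0.58 0.46 0 0 0 0;-0.58 0.46 0 0 0 0;-0.58 0.46 0 0 0 0;-0.58 0.46 0 0 0 0;-0.58 0.46 0 0 0 0;-0.58 0.46 0 0 0 0"}}

```text
time_s: 6.83
position: [0.4549, -0.2112, 0.2137]
tcp_rot: [[0.79, 0.613, -0.003], [0.613, -0.79, 0.003], [-0.001, -0.004, -1.0]]
force: [1.0, -0.6, -3.6]
opening: 0.159
grasp_force: 30.0
```

Call:
{"name": "apply_moves", "arguments": {"plan": "-0.58 0.46 0 0 0 0;-0.28 0.22 0 0 0 0;0 0 0 0 0 -0.01;0 0 0 0 0 -0.015;0 0 0 0 0 -0.015;0 0 0 0 0 -0.01;0 0 0 0 0 0;0 0 0 0 0 0;0 0 0 0 0 0"}}

```text
time_s: 7.58
position: [0.4431, -0.2631, 0.2146]
tcp_rot: [[0.563, 0.827, -0.002], [0.827, -0.563, 0.001], [0.0, -0.002, -1.0]]
force: [-0.2, -0.0, -3.4]
opening: 0.159
grasp_force: 30.0
```

Run:
```python
from h import *
s=bot.read_state();print(s['time_s'],s['position'],ang(np.array(s['tcp_rot'])[:,0]),s['opening'],s['grasp_force'],s['joint_positions'])
I=capture('wrist')
cv2.imwrite('pics/w3.png',I[:,:,::-1])
```

```text
7.5833 [ 0.44311045 -0.26309363  0.21459668] 55.749201921856546 0.15927299325154623 29.99920295085758 [-4.31365537e+01  2.24676616e+01  9.81134300e+01 -3.09332780e-03
  5.95396354e+01 -8.88420144e+00]
```

View pics/w3.png

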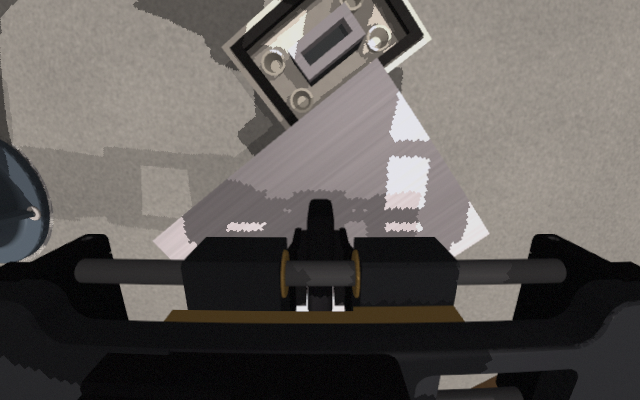

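Run:
```python
import cv2
g=cv2.imread('pics/w3.png')[0:135,215:440];cv2.imwrite('pics/w3c.png',cv2.resize(g,None,fx=3.5,fy=3.5,interpolation=cv2.INTER_CUBIC))
```

```text
(no output)
```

View pics/w3c.png

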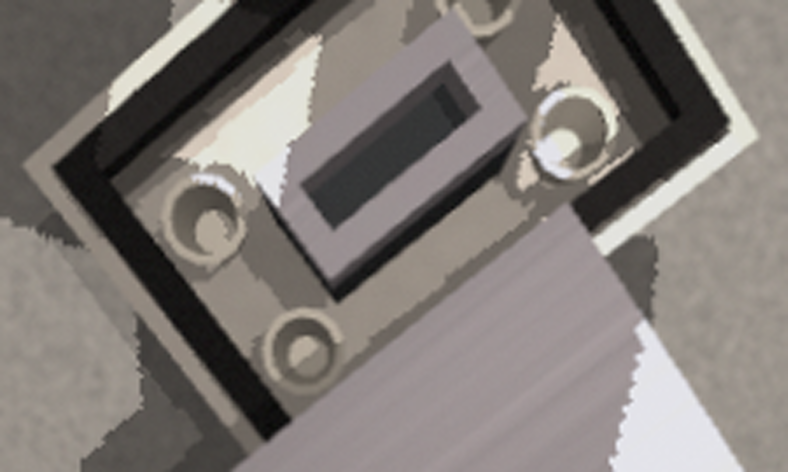

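Run:
```python
from h import *
s=bot.read_state();f=lambda L:[((x+.5)/3.5-.5+215,(y+.5)/3.5-.5) for x,y in L]
print('slot',rect(back('wrist',f([(302,185),(450,62),(481,107),(333,230)]),.07)))
d=back('wrist',f([(25,165),(757,137)]),.07);v=d[1]-d[0];print('box diag',d.mean(0),np.linalg.norm(v),'yaw',ang(v)+np.degrees(np.arctan2(124,174)))
l=lambda a,b:ang(np.diff(back('wrist',f([a,b]),.07),axis=0)[0])%180
print(l((25,165),(245,455))-90,l((757,137),(600,250)),l((25,165),(107,98)))
zt=s['position'][2]-.0096
c=back('wrist',[(153,240),(489,232)],zt);v=c[1]-c[0];print('cover diag',c.mean(0),np.linalg.norm(v),np.hypot(.187,.137),ang(v)%180+np.degrees(np.arctan2(137,187)),'tcp',s['position'])
w=cv2.imread('pics/w3.png')
for a,b in (((153,240),(378,59)),((378,59),(489,232))):
    q,u,r=edge(w,a,b,h=5);P=back('wrist',[q-60*u,q+60*u],zt);print('edge',r,ang(P[1]-P[0])%180)
```

```text
slot (array([ 0.53462019, -0.14037485]), np.float64(3.3721641113853056), [np.float64(0.014882543611316945), np.float64(0.05336995938456537)])
box diag [ 0.5344796  -0.14039024  0.07      ] 0.21154234454451828 yaw 3.327304066992042
2.3777756897328146 1.203443291033949 0.4582494374445619
cover diag [ 0.44417864 -0.26253565  0.205248  ] 0.22955521011262991 0.2318145810772049 183.50101514585765 tcp [ 0.44327624 -0.26318891  0.214848  ]
edge 0.32532692 3.3176545349986957
edge 0.3340659 93.25537675817925
```

Call:
{"name": "apply_moves", "arguments": {"plan": "0.3 0.01 0 0 0 0;0.5 0.02 0 0 0 0;0.5 0.02 0 0 0 0;0.5 0.02 0 0 0 0;0.5 0.02 0 0 0 0;0.5 0.02 0 0 0 0;0.24 0.01 0 0 0 0;0 0 0 0 0 0;0 0 0 0 0 0"}}

```text
time_s: 8.38
position: [0.5337, -0.1409, 0.2153]
tcp_rot: [[0.56, 0.828, -0.001], [0.828, -0.56, -0.001], [-0.001, -0.001, -1.0]]
force: [-0.7, -0.7, -3.5]
opening: 0.16
grasp_force: 30.0
```

Call:
{"name": "apply_moves", "arguments": {"plan": "0 0 0.2 0 0 0;0 0 0.4 0 0 0;0 0 0.4 0 0 0;0 0 0.4 0 0 0;0 0 0.3 0 0 0;0 0 0.2 0 0 0;0 0 0.1 0 0 0;0 0 0 0 0 0;0 0 0 0 0 0"}}

```text
time_s: 9.13
position: [0.5341, -0.1418, 0.1157]
tcp_rot: [[0.562, 0.827, 0.0], [0.827, -0.562, -0.0], [-0.0, 0.001, -1.0]]
force: [0.7, 0.1, -3.0]
opening: 0.155
grasp_force: 30.0
```

Run:
```python
from h import *
s=bot.read_state();print(s['time_s'],s['position'],ang(np.array(s['tcp_rot'])[:,0]),s['force'],s['moment'])
I=capture('wrist');S=capture('scene')
cv2.imwrite('pics/w4f.png',I[:,:,::-1])
a=cv2.resize(S[120:240,190:310,::-1],(400,400),interpolation=cv2.INTER_CUBIC)
cv2.imwrite('pics/w4.png',np.hstack([a,cv2.resize(I[:,:,::-1],(400,250))if 0 else cv2.resize(I[0:320,120:520,::-1],(400,320)).copy() if 0 else cv2.copyMakeBorder(I[0:320,120:520,::-1],0,80,0,0,0)]))
```

```text
9.1333 [ 0.53405376 -0.14178582  0.11572322] 55.78583564012327 [ 0.67383017  0.11555921 -2.98302074] [-0.13629938  0.06798156  0.00198367]
```

View pics/w4.png

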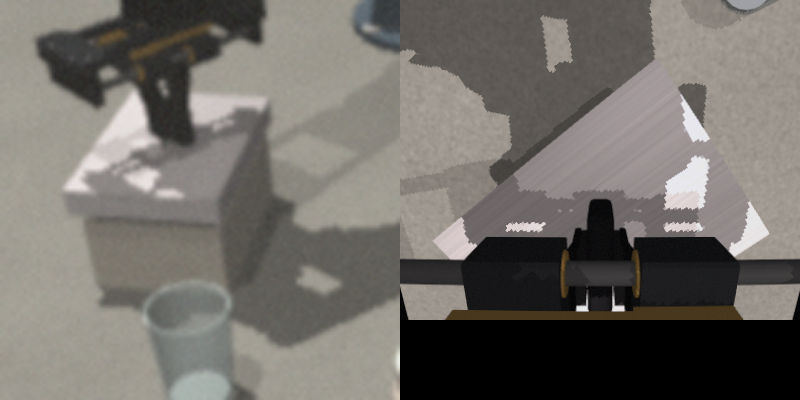

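Call:
{"name": "apply_moves", "arguments": {"plan": "0 -0.02 0.08 0 0 0;0 0 0.06 0 0 0;0 0 0.06 0 0 0;0 0 0.06 0 0 0;0 0 0.04 0 0 0;0 0 0.02 0 0 0;0 0 0 0 0 0;0 0 0 0 0 0"}}

```text
time_s: 9.9
position: [0.5331, -0.1406, 0.0995]
tcp_rot: [[0.562, 0.827, -0.0], [0.827, -0.562, 0.0], [-0.0, -0.0, -1.0]]
force: [-0.4, -0.1, -2.8]
opening: 0.158
grasp_force: 30.0
```

Call:
{"name": "apply_moves", "arguments": {"plan": "0 0 0.02 0 0 0;0 0 0.02 0 0 0;0 0 0.02 0 0 0;0 0 0.02 0 0 0;0 0 0 0 0 0;0 0 0 0 0 0"}}

```text
time_s: 10.4
position: [0.5331, -0.1406, 0.0955]
tcp_rot: [[0.562, 0.827, -0.0], [0.827, -0.562, 0.0], [-0.0, -0.0, -1.0]]
force: [-0.1, -0.6, -4.2]
opening: 0.162
grasp_force: 30.0
```

Call:
{"name": "apply_moves", "arguments": {"plan": "0 0 0.02 0 0 0;0 0 0 0 0 0;0 0 0 0 0 0"}}

```text
time_s: 10.65
position: [0.5331, -0.1406, 0.0954]
tcp_rot: [[0.562, 0.827, 0.0], [0.827, -0.562, -0.0], [-0.0, 0.0, -1.0]]
force: [-2.3, 0.2, 5.2]
opening: 0.158
grasp_force: 30.0
```

Call:
{"name": "apply_moves", "arguments": {"plan": "0 0 0.02 0 0 0;0 0 0 0 0 0;0 0 0 0 0 0"}}

```text
time_s: 10.9
position: [0.5332, -0.1406, 0.0954]
tcp_rot: [[0.562, 0.827, 0.001], [0.827, -0.562, -0.0], [-0.0, 0.001, -1.0]]
force: [-3.4, 1.6, 12.2]
opening: 0.159
grasp_force: 30.0
```

Call:
{"name": "apply_moves", "arguments": {"plan": "0 0 -0.02 0 0 0;0 0 0 0 0 0.014;0 0 0 0 0 0.014;0 0 0 0 0 0.014;0 0 0 0 0 0.014;0 0 0 0 0 0.014;0 0 0 0 0 0.014;0 0 0 0 0 0.014;0 0 0 0 0 0.014;0 0 0 0 0 0"}}

```text
time_s: 11.73
position: [0.5346, -0.1415, 0.0952]
tcp_rot: [[0.964, 0.266, 0.003], [0.266, -0.964, -0.002], [0.003, 0.003, -1.0]]
force: [0.5, -0.8, 1.8]
opening: 0.16
grasp_force: 30.0
```

Call:
{"name": "apply_moves", "arguments": {"plan": "0 0 0 0 0 0.014;0 0 0 0 0 0.014;0 0 0 0 0 0.006;0 0 0 0 0 0;0 0 0 0 0 0"}}

```text
time_s: 12.15
position: [0.5326, -0.1404, 0.0939]
tcp_rot: [[0.998, 0.06, -0.001], [0.06, -0.998, 0.001], [-0.001, -0.001, -1.0]]
force: [-1.2, -1.0, -3.6]
opening: 0.161
grasp_force: 30.0
```

Run:
```python
from h import *
s=bot.read_state();print(s['time_s'],s['position'],ang(np.array(s['tcp_rot'])[:,0]),s['force'],s['moment'])
I=capture('wrist');cv2.imwrite('pics/w5.png',I[:,:,::-1])
```

```text
12.15 [ 0.53261987 -0.14035102  0.09389569] 3.4126622271897102 [-1.23348479 -1.01178614 -3.62127297] [-0.05329077  0.20199907  0.03976078]
```

View pics/w5.png

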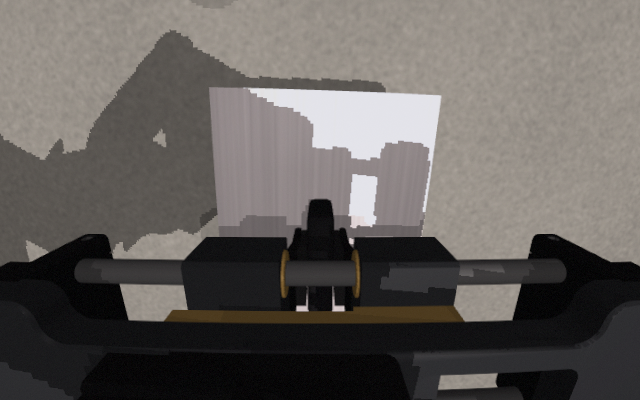

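Call:
{"name": "apply_moves", "arguments": {"plan": "0 0 0.02 0 0 -0.004;0 0 0.03 0 0 0;0 0 0.03 0 0 0;0 0 0.02 0 0 0;0 0 0 0 0 0;0 0 0 0 0 0"}}

```text
time_s: 12.7
position: [0.533, -0.1406, 0.0895]
tcp_rot: [[0.997, 0.082, -0.0], [0.082, -0.997, 0.0], [-0.0, -0.0, -1.0]]
force: [0.3, -0.1, -2.4]
opening: 0.156
grasp_force: 30.0
```

Call:
{"name": "apply_moves", "arguments": {"plan": "0 0 0.03 0 0 0;0 0 0.03 0 0 0;0 0 0.02 0 0 0;0 0 0 0 0 0;0 0 0 0 0 0"}}

```text
time_s: 13.12
position: [0.5332, -0.1401, 0.0863]
tcp_rot: [[0.997, 0.082, 0.001], [0.082, -0.997, 0.001], [0.001, -0.001, -1.0]]
force: [-0.6, 3.4, 6.2]
opening: 0.159
grasp_force: 30.0
```

Call:
{"name": "apply_moves", "arguments": {"plan": "0 0 0.02 0 0 0;0 0 0.02 0 0 0;0 0 0.02 0 0 0;0 0 0.01 0 0 0;0 0 0 0 0 0;0 0 0 0 0 0;0 0 0 0 0 0"}}

```text
time_s: 13.7
position: [0.5332, -0.14, 0.0834]
tcp_rot: [[0.997, 0.082, 0.001], [0.082, -0.997, 0.001], [0.001, -0.0, -1.0]]
force: [-2.2, 3.4, 10.2]
opening: 0.162
grasp_force: 30.0
```

Call:
{"name": "apply_moves", "arguments": {"plan": "0 0 0.02 0 0 0;0 0 0 0 0 0;0 0 0 0 0 0"}}

```text
time_s: 13.95
position: [0.5333, -0.14, 0.0834]
tcp_rot: [[0.997, 0.082, 0.001], [0.082, -0.997, 0.0], [0.001, -0.0, -1.0]]
force: [-3.6, 4.3, 16.6]
opening: 0.161
grasp_force: 30.0
```

Call:
{"name": "apply_moves", "arguments": {"plan": "0 0 0 0 0 0;0 0 0 0 0 0;0 0 0 0 0 0;0 0 0 0 0 0;0 0 0 0 0 0;0 0 0 0 0 0"}}

```text
time_s: 14.45
position: [0.5333, -0.14, 0.0834]
tcp_rot: [[0.997, 0.082, 0.001], [0.082, -0.997, 0.0], [0.001, -0.0, -1.0]]
force: [-4.0, 4.5, 16.9]
opening: 0.154
grasp_force: 30.0
```

Run:
```python
from h import *
S=capture('scene');I=capture('wrist')
cv2.imwrite('pics/f.png',np.hstack([cv2.resize(S[120:270,190:340,::-1],(400,400),interpolation=cv2.INTER_CUBIC),cv2.resize(I[60:260,180:480,::-1],(400,400))]))
s=bot.read_state();print(s['position'],s['force'])
```

```text
[ 0.53326318 -0.14000337  0.08334143] [-3.09723121  5.43550671 16.86062189]
```

View pics/f.png

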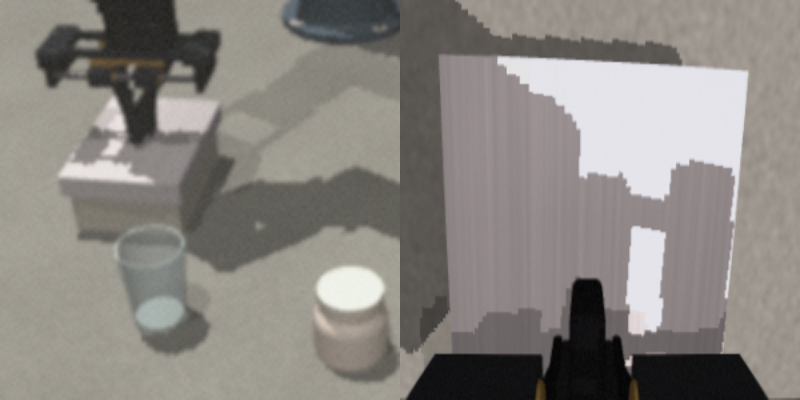

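The cover sits level and flush on the box, the TCP height matches the home value, and the beaker and jar are where they started.

```bash
python3 -c "
from rig import bot
print(bot.hand_in())"
```

```text
the job is handed in; nothing more can be done
None
```

The cover was set on crosswise, turned until it dropped onto the seal, and pressed home (12 mm below where it stood on its tongue, as specified); I handed in at about 14.5 s with the gripper still pressing at about 17 N.

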